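Make up two desk kits

ROBOT

A 7-joint arm with a two-finger parallel gripper is mounted at the origin on the work surface. World frame = base frame: x ahead of the robot, y to its left, z up, the work surface at z = 0. Lengths are in m, angles in rad, forces in N, time in s.
With the tool pointing down it reaches from about 0.4 to 0.9 m from the base axis. Payload 5.6 kg.
Tool frame: the origin (TCP) lies midway between the tips of the shut fingers; the grasp point (between the pads) lies 19 mm behind it; z points along the fingers, y is the line along which they close (so a half turn about z gives the same grasp; the last joint's range is limited). The gripper opens to 92 mm and grips with 3 to 60 N. Pads are 20 mm wide; open, the fingers measure 128 mm over their backs; the gripper's body (75 mm by 189 mm) begins 69 mm behind the grasp point.
Start: joints at [-1.145, 0.468, -0.012, 1.603, 0.006, 1.071, -0.056], TCP at [0.294, 0.58, 0.215] pointing down, gripper open.
Joint ranges: [-2.53, 2.53], [-0.31, 2.02], [-1.57, 1.55], [0.28, 2.44], [-1.29, 4.43], [0.15, 1.84], [-2.92, 2.92]. Speed limits (rad/s): [2.57, 2.57, 3.14, 3.14, 3.14, 3.14, 3.14].

INTERFACE

Orientations are given as a 3x3 rotation matrix whose columns are the frame's x, y, z axes.
In Python, from station import env, effector, solver, viewer, workorder, search_frame, tip_of gives the robot as it stands. Calls block until the motion is done:
- env.reach(position, orientation): joint-space move of the TCP to a pose.
- env.movel(position, frame=None, rate=0.15): straight line of the TCP; frame=None keeps the orientation; rate is the mean speed in m/s.
- env.goto_joints(angles): joint-space move.
- effector.release() and effector.grasp(squeeze=None): open the fingers fully, or close them until they stop; squeeze is the grip in N (None keeps the last).
- env.pause(seconds).
- solver.inverse_kinematics(position, orientation): joint angles nearest the present ones, or None.
- env.sense(): the state.
- viewer.read_camera(name): name is "scene" or "side" or "wrist"; returns (picture, depth): 420x560x3 uint8, red, green, blue; 420x560 float32, m along the optical axis (not along the pixel's ray), 0 where there is no reading.
- viewer.camera_info(name): a dict with "intrinsics" (3x3 intrinsics, pixels), "eye" and "rotation" of the camera in the world; the wrist camera has in their place "T_tool_cam" (4x4, takes a point from camera to tool coordinates, whose origin is the TCP and whose axes are the flange's). Camera axes: x right, y up, looking along -z (the intrinsics and any distortion apply to the point x, -y, -z); pixel columns grow to the right and rows downward; lengths in m; the calibration is good to about 2 mm. A picture is of the moment at which its call begins: read the wrist's pose just before it. camera_info takes no time and is no camera call.
A pose or a line that the arm cannot do raises env.PlanningError and nothing moves.
- workorder.finish_job(): hands the job in; it is judged then, once.
Trained networks look in the newest picture that a camera, given by its name, has taken for a name from the list of things; names that differ only in an ending like _2 or _b are one class to them, and where a whole thing is asked for, a point or a joint stands for the part that bears it (a point fixed in the world has none). Each returns a list of dicts, best first, with "score" (0 to 1); they miss things now and then, are a little off and sometimes report something else, mostly with a low value. They report only what shows in the picture. A call takes as long as a camera call. They do not tell look-alikes from the thing itself.
- search_frame(camera, name): "at" ([x, y, z] in m, in world coordinates, good to about 4 mm: the middle of the surface that is visible of it).
- tip_of(camera, name): "at" ([x, y, z] in m, in world coordinates, good to about 4 mm: a listed point, or the origin of a listed thing).
The state is a dict: "t": time; "joint_positions": joint angles; "joint_velocities": joint speeds; "tau": joint torques, N m; "ee_pos": TCP position; "tcp_rot": TCP orientation; "wrist_force": force on the tool from outside, world axes, zero at the start; "moment": the same for the moment, N m; "gripper_width": finger opening in m; "grasp_force": force on a finger pad.
Only numpy, scipy, OpenCV 4.12 (cv2) and the standard library are available. Lean on these libraries where they do the work, as an engineer would, in place of code of your own. Each camera call takes 0.05 s, during which the arm holds its last target. There are 200 camera calls.

TASK

Make up two desk kits from the row of stock. The three-bay blue-lined tray gets the tin canister in its middle bay, with the pink eraser and the single black binder clip in the two outer bays, either way round; the two-bay yellow-lined tray gets the wooden stamp and the glue stick, one to a bay, either way round. Each thing ends upright and flat on the floor of its bay; knock nothing over, and leave the green pin dish where it is.

Things in the scene. Friction and masses are not known exactly. Their poses are not given: they have to be found in the camera images.
- canister: Small tin canister with a screw-top silver lid and a dark grey band: upright cylinder 50 mm in diameter, 60 mm high; the lid (top 14 mm) is 52 mm in diameter and stays on. 90 to 160 g. Origin: centre of the underside; z up. Starts upright in the row of stock, turned up to 0.5 rad.
- binder_clip: Single jumbo black binder clip (not the tied bundle of four), standing on its spine: wedge 50 mm long (own x), 30 mm wide at the foot (own y), 6 mm at its 44 mm height; thin silver loops rise to 68 mm, near the middle. Ends at x = +-25 mm are flat and upright: grip there. 50 g. Origin: centre of the underside; z up. Starts upright in the row of stock, turned up to 0.5 rad.
- eraser: Pink rubber eraser block, 30 mm (own x) by 52 mm (own y), 36 mm high. About 60 g. Origin: centre of the underside; z up. Starts upright in the row of stock, turned up to 0.5 rad.
- stamp: Wooden hand stamp: dark wood block 34 mm (own x) by 46 mm (own y), 20 mm high, on a thin black rubber foot; above it a brass neck 18 mm in diameter and, from 34 to 70 mm height, an upright cylindrical wooden grip 26 mm in diameter on the centre line. About 80 g. Origin: centre of the underside; z up. Starts upright in the row of stock, turned up to 0.5 rad.
- glue_stick: Glue stick: upright cylinder 30 mm in diameter, 70 mm high, white and orange with a red cap (top 22 mm). About 45 g. Origin: centre of the underside; z up. Starts upright in the row of stock, turned up to 0.5 rad.
- blue_tray: Shallow fixed steel tray, 94 mm along its own x, 230 mm along its own y, walls and dividers 2 mm thick and 10 mm high over the desk, floor 3 mm thick. Three bays in a row, centred at y = -76, 0 and +76 mm. Each bay is 90 mm (x) by 74 mm (y) inside, lined blue. Origin: centre of the underside; z up, y along the row of bays. Turned up to 0.2 rad; the two trays may swap sides.
- yellow_tray: Shallow fixed steel tray, 94 mm along its own x, 154 mm along its own y, walls and dividers 2 mm thick and 10 mm high over the desk, floor 3 mm thick. Two bays in a row, centred at y = -38 and +38 mm. Each bay is 90 mm (x) by 74 mm (y) inside, lined yellow. Origin: centre of the underside; z up, y along the row of bays. Turned up to 0.2 rad; the two trays may swap sides.
- pin_dish: Bystander: small round green open dish 56 mm across, 18 mm high, standing in the row of stock. Not part of any kit; leave it. Origin: centre of its underside.
Mind the look-alikes: they are no part of the job. Leave any purple look-alike of the binder_clip alone. What is shaped like the stamp but purple or turquoise is not meant.

How it is judged:
By the outcome, as a careful person would: the job done as asked, in the order asked, and still so for the second after the job is handed in, with the robot touching nothing.
It also fails if it takes over 112 s, if anything falls off the work surface, if the arm or the gripper's body presses on something with over 40 N, if the wrist force passes 120 N, or if a joint passes its speed limit or range.

## Working session

There is one attempt and no reset: what is moved stays moved. The work goes in short steps, each a Python script; the robot and the scene stay as the last script left them, time stands still between calls to the robot, and variables do not carry over. Pictures are saved under pics/ and viewed, at most 14 in all, crops included, and the job is handed in when it is done.

```bash
ls; mkdir -p pics; python3 - <<'E'
from station import *
import cv2,numpy as np
for c in ["scene","side"]:
    p,d=viewer.read_camera(c); cv2.imwrite(f"pics/{c}0.png",p[:,:,::-1]); np.savez(f"pics/{c}0.npz",p=p,d=d)
    i=viewer.camera_info(c); print(c,{k:np.round(v,3).tolist() if not isinstance(v,str) else v for k,v in i.items()})
    for n in ["canister","binder_clip","eraser","stamp","glue_stick","blue_tray","yellow_tray","pin_dish"]:
        print(n,[(np.round(r["at"],3).tolist(),round(r["score"],2)) for r in tip_of(c,n)])
print(env.sense()["t"])
E
```

```text
pics
scene {'intrinsics': [[503.101, 0.0, 283.318], [0.0, 503.101, 206.004], [0.0, 0.0, 1.0]], 'eye': [1.393, -0.304, 0.992], 'rotation': [[0.355, -0.695, 0.625], [0.935, 0.269, -0.233], [-0.006, 0.666, 0.746]]}
canister [([0.653, -0.173, 0.003], 0.83)]
binder_clip [([0.709, -0.01, -0.003], 0.9), ([0.772, 0.238, 0.0], 0.68), ([0.652, 0.062, -0.002], 0.53), ([0.624, -0.062, -0.002], 0.53)]
eraser [([0.604, 0.28, 0.006], 0.85), ([0.624, -0.061, -0.002], 0.43)]
stamp [([0.74, -0.227, -0.002], 0.97), ([0.418, -0.309, 0.001], 0.81), ([0.624, -0.064, -0.001], 0.74)]
glue_stick [([0.611, -0.288, 0.003], 0.81)]
blue_tray [([0.468, 0.124, -0.002], 0.95)]
yellow_tray [([0.467, -0.152, 0.0], 0.81)]
pin_dish [([0.641, 0.176, -0.001], 0.5)]
side {'intrinsics': [[450.567, 0.0, 282.121], [0.0, 450.567, 212.916], [0.0, 0.0, 1.0]], 'eye': [0.122, 0.52, 0.56], 'rotation': [[-0.732, 0.426, -0.531], [-0.681, -0.442, 0.584], [0.014, 0.79, 0.613]]}
canister [([0.65, -0.176, 0.001], 0.74)]
binder_clip [([0.652, 0.059, -0.0], 0.83), ([0.706, -0.013, 0.003], 0.81), ([0.771, 0.234, 0.0], 0.6)]
eraser [([0.603, 0.283, 0.001], 0.6), ([0.474, -0.149, 0.001], 0.16)]
stamp [([0.416, -0.31, -0.003], 0.9), ([0.625, -0.062, 0.0], 0.87), ([0.747, -0.232, -0.0], 0.64)]
glue_stick [([0.611, -0.288, -0.001], 0.78)]
blue_tray [([0.471, 0.118, 0.0], 0.85)]
yellow_tray [([0.476, -0.148, 0.001], 0.93)]
pin_dish [([0.635, 0.173, 0.0], 0.94)]
0.9
```

View pics/scene0.png

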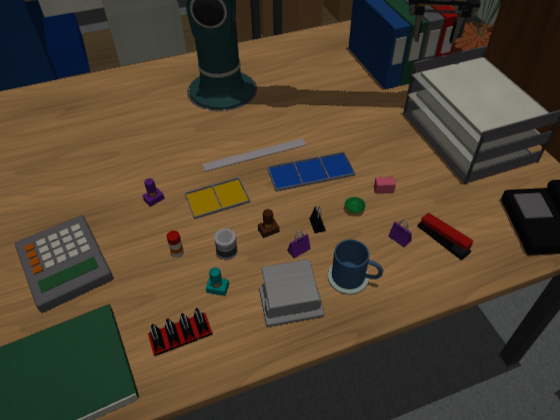

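View pics/side0.png

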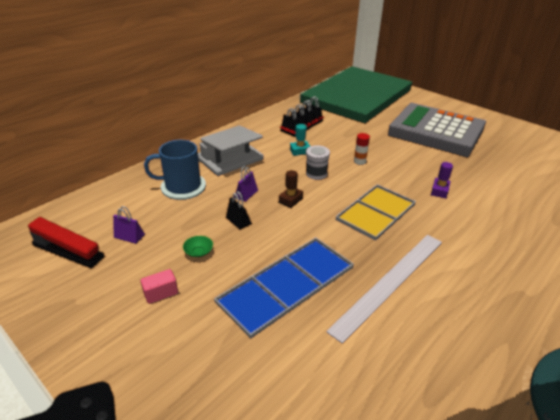

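The stock row from left to right in the scene picture is: glue stick (175,243), canister (226,243), brown stamp (268,222), black clip (317,218), dish (355,206) and eraser (385,184). The trays are at (218,197) and (311,170). The purple and turquoise look-alikes are easy to tell apart from these. Next I'll look from above for the yaws.

```bash
python3 - <<'E'
from station import *
import cv2,numpy as np
s=env.sense(); print(np.round(s["tcp_rot"],2).tolist()); i=viewer.camera_info("wrist"); print({k:np.round(v,3).tolist() for k,v in i.items()if not isinstance(v,str)})
R=np.array([[1,0,0],[0,-1,0],[0,0,-1.]])
for k,(x,y) in enumerate([(0.5,0.15),(0.5,-0.15)]):
    best=None
    for Rr in (R, np.diag([-1,1,-1.])):
        q=solver.inverse_kinematics([x,y,0.38],Rr); print(None if q is None else np.round(q,2))
        if q is not None and best is None: best=Rr
    env.reach([x,y,0.38],best); s=env.sense()
    p,d=viewer.read_camera("wrist"); cv2.imwrite(f"pics/w{k}.png",p[:,:,::-1]); np.savez(f"pics/w{k}.npz",p=p,d=d,pos=s["ee_pos"],R=s["tcp_rot"])
    print(s["t"],np.round(s["ee_pos"],3),np.round(s["tcp_rot"],2).tolist())
a=cv2.imread("pics/w0.png");b=cv2.imread("pics/w1.png")
cv2.imwrite("pics/w01.png",cv2.resize(np.vstack([a,b]),(400,600)))
E
```

```text
[[-0.89, 0.45, 0.0], [0.45, 0.89, 0.0], [-0.0, 0.0, -1.0]]
{'intrinsics': [[350.705, 0.0, 276.367], [0.0, 350.705, 211.043], [0.0, 0.0, 1.0]], 'T_tool_cam': [[-0.0, 0.964, 0.266, 0.074], [1.0, 0.0, -0.0, 0.002], [-0.0, 0.266, -0.964, -0.171], [0.0, 0.0, 0.0, 1.0]]}
[-0.91  0.11  0.61  1.72 -0.07  1.33 -1.85]
[-0.52  0.11  0.18  1.7  -0.02  1.33  1.24]
2.7333 [0.5   0.151 0.38 ] [[1.0, 0.0, -0.0], [0.0, -1.0, -0.0], [-0.0, 0.0, -1.0]]
[-0.59  0.13  0.92  1.74 -0.1   1.33 -1.22]
[-0.55  0.12  0.87  1.73 -0.1   1.33  1.91]
3.9333 [ 0.501 -0.148  0.38 ] [[1.0, 0.0, -0.0], [0.0, -1.0, 0.0], [-0.0, -0.0, -1.0]]
```

View pics/w01.png

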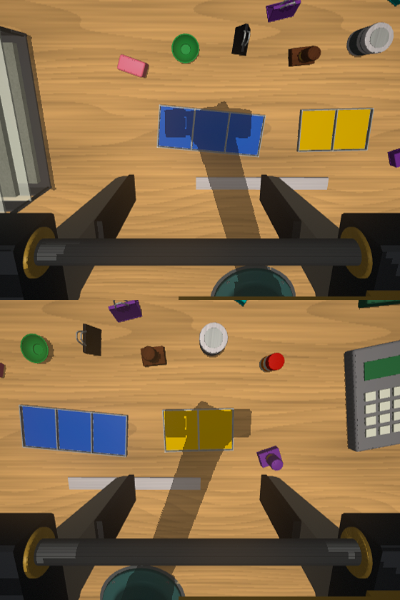

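The top view shows everything standing and separate. I'll fit poses from wrist colour and depth.

```bash
cat > h.py <<'E'
from station import *
import cv2,numpy as np
I=viewer.camera_info("wrist"); K=np.array(I["intrinsics"]); T=np.array(I["T_tool_cam"])
def cloud(p,d,pos,R):
    v,u=np.mgrid[:d.shape[0],:d.shape[1]]; m=d>0.05
    x=(u-K[0,2])/K[0,0]*d; y=(v-K[1,2])/K[1,1]*d
    c=np.stack([x,-y,-d],-1)[m]
    t=c@T[:3,:3].T+T[:3,3]
    return t@np.asarray(R).T+pos, p[m].astype(int)
def look():
    s=env.sense(); p,d=viewer.read_camera("wrist")
    return (*cloud(p,d,np.array(s["ee_pos"]),s["tcp_rot"]),p)
def fit(X,c,xy,rad,z0,z1,sel=None):
    m=(np.hypot(*(X[:,:2]-xy).T)<rad)&(X[:,2]>z0)&(X[:,2]<z1)
    if sel is not None: m&=sel(c)
    P=X[m]; 
    if len(P)<20: return None
    # drop stray points
    q=np.abs(P[:,:2]-np.median(P[:,:2],0)).max(1)<rad
    r=cv2.minAreaRect((P[q][:,:2]*1000).astype(np.float32))
    b=cv2.boxPoints(r); e1=b[1]-b[0]; e2=b[2]-b[1]
    L=e1 if np.hypot(*e1)>np.hypot(*e2) else e2
    a=np.arctan2(L[1],L[0]); a=(a+np.pi/2)%np.pi-np.pi/2
    return dict(c=np.round(r[0],1),size=np.round(r[1],1),long_ang=round(float(a),3),n=int(m.sum()),med=np.round(np.median(P,0)*1000,1),ztop=round(float(np.percentile(P[:,2],98))*1000,1))
E
python3 - <<'E'
from h import *
blue=lambda c:(c[:,2]>c[:,0]*2)&(c[:,2]>40)
yel=lambda c:(c[:,0]>c[:,2]*3+20)&(c[:,1]>c[:,0]*.68)
Q=[("eraser",(.604,.281),.045,.005,.05,lambda c:c[:,0]>c[:,1]*1.3),("eraser_top",(.604,.281),.045,.03,.05,None),("clip",(.652,.06),.045,.006,.048,None),("clip_hi",(.652,.06),.045,.03,.046,None),("clip_loop",(.652,.06),.04,.05,.08,None),("stamp",(.624,-.062),.045,.006,.026,None),("stamp_top",(.624,-.062),.04,.06,.08,None),("can",(.652,-.174),.045,.05,.08,None),("glue",(.611,-.288),.04,.06,.09,None),("blue",(.469,.121),.14,-.02,.02,blue),("yel",(.471,-.15),.11,-.02,.02,yel),("dish",(.638,.175),.045,.01,.04,None)]
for k in (0,1):
    f=np.load(f"pics/w{k}.npz"); X,c=cloud(f["p"],f["d"],f["pos"],f["R"])
    for q in Q:print(k,q[0],fit(X,c,*q[1:]))
    m=(np.hypot(*(X[:,:2]-[.57,0]).T)<.03);print("desk z",np.median(X[m,2]))
E
```

```text
0 eraser {'c': array([606.4, 281.3]), 'size': array([51.8, 29.9]), 'long_ang': 1.24, 'n': 906, 'med': array([605.6, 278.6,  36.2]), 'ztop': 38.3}
0 eraser_top {'c': array([606.4, 281.3]), 'size': array([51.8, 29.9]), 'long_ang': 1.24, 'n': 830, 'med': array([606.8, 280.8,  36.3]), 'ztop': 38.4}
0 clip {'c': array([655.6,  64.7]), 'size': array([28.4, 50.7]), 'long_ang': -0.152, 'n': 682, 'med': array([655.6,  69.4,  29.1]), 'ztop': 45.8}
0 clip_hi {'c': array([655.5,  64.8]), 'size': array([13.1, 50. ]), 'long_ang': -0.137, 'n': 311, 'med': array([655.6,  66.6,  39.9]), 'ztop': 45.7}
0 clip_loop {'c': array([654.8,  64.5]), 'size': array([10.6, 22.9]), 'long_ang': -0.132, 'n': 92, 'med': array([652.8,  63. ,  65.8]), 'ztop': 69.2}
0 stamp {'c': array([626.8, -57.3]), 'size': array([34.1, 46.3]), 'long_ang': -1.455, 'n': 537, 'med': array([623.1, -45.2,  20.4]), 'ztop': 23.4}
0 stamp_top {'c': array([626.4, -56.9]), 'size': array([24.2, 24.6]), 'long_ang': -0.164, 'n': 366, 'med': array([626.1, -55.3,  70. ]), 'ztop': 72.4}
0 can {'c': array([ 653.7, -174.8]), 'size': array([51.5, 51.
[... 1556 characters left out ...]
ng': 0.034, 'n': 1391, 'med': array([ 653.8, -175.7,   61. ]), 'ztop': 62.9}
1 glue {'c': array([ 613.5, -289.1]), 'size': array([29.3, 29.6]), 'long_ang': -0.708, 'n': 491, 'med': array([ 613.4, -288.1,   70.4]), 'ztop': 72.5}
1 blue {'c': array([472.7, 124.4]), 'size': array([223.1,  88.8]), 'long_ang': 1.471, 'n': 7090, 'med': array([474.1, 124.8,   3.6]), 'ztop': 5.6}
1 yel {'c': array([ 475. , -149.1]), 'size': array([ 86.9, 147.9]), 'long_ang': -1.544, 'n': 4863, 'med': array([ 476.6, -151.4,    3.8]), 'ztop': 5.6}
1 dish {'c': array([640.6, 176.6]), 'size': array([54.8, 54. ]), 'long_ang': 1.528, 'n': 764, 'med': array([643.2, 185.4,  15.4]), 'ztop': 20.0}
desk z 0.0005684059052006862
```

```bash
cat >> h.py <<'E'
def Rz(a): return np.array([[-np.sin(a),np.cos(a),0],[np.cos(a),np.sin(a),0],[0,0,-1.]])
def best(pos,a):
    q0=np.array(env.sense()["joint_positions"]); o=[]
    for b in (a,a+np.pi):
        q=solver.inverse_kinematics(pos,Rz(b))
        if q is not None: o.append((np.abs(np.array(q)-q0).max()+0.5*abs(q[6]),b))
    return Rz(min(o)[1])
BL=(np.array([.4725,.124]),-.098); YE=(np.array([.475,-.1495]),.027)
def bay(tr,y):
    c,a=tr; return c+y*np.array([-np.sin(a),np.cos(a)]),a
def pick(xy,a,z,f,H=.16):
    R=best([*xy,H],a); env.reach([*xy,H],R); env.movel([*xy,z],rate=.12)
    print("at",np.round(env.sense()["ee_pos"],4)); effector.grasp(f)
    s=env.sense(); print("w",round(s["gripper_width"],4),"F",round(s["grasp_force"],1)); env.movel([*xy,H],rate=.15)
    s=env.sense(); print("lift w",round(s["gripper_width"],4),"F",round(s["grasp_force"],1))
def place(xy,a,z,H=.16):
    R=best([*xy,H],a); env.reach([*xy,H],R); env.movel([*xy,z+.03],rate=.15); env.movel([*xy,z],rate=.05)
    print("at",np.round(env.sense()["ee_pos"],4),np.round(env.sense()["wrist_force"],1)); effector.release(); env.movel([*xy,H],rate=.15); print("t",env.sense()["t"])
E
python3 - <<'E'
from h import *
f=np.load("pics/scene0.npz"); i=viewer.camera_info("scene"); k=np.array(i["intrinsics"]); d=f["d"]
v,u=np.mgrid[:420,:560]; c=np.stack([(u-k[0,2])/k[0,0]*d,-(v-k[1,2])/k[0,0]*d,-d],-1)[d>0]
X=c@np.array(i["rotation"]).T+np.array(i["eye"])
m=(X[:,0]>.38)&(X[:,0]<.9)&(abs(X[:,1])<.42)&(X[:,2]>.078); 
for y in np.arange(-.42,.42,.04):
    P=X[m&(X[:,1]>=y)&(X[:,1]<y+.04)]
    if len(P): print(round(y,2),len(P),P.min(0).round(3),P.max(0).round(3))
E
python3 - <<'E'
from h import *
pick((.6536,-.175),0,.011,25)
place(*bay(BL,0),.015)
E
```

```text
0.02 198 [0.79  0.027 0.078] [0.866 0.059 0.1  ]
0.06 232 [0.788 0.06  0.078] [0.866 0.1   0.099]
0.1 72 [0.807 0.1   0.078] [0.871 0.116 0.102]
at [ 0.6543 -0.1752  0.0119]
w 0.0517 F 25.0
lift w 0.052 F 25.0
at [0.4726 0.1238 0.0149] [ 0.3 -0.4 -1.2]
t 13.5417
```

```bash
python3 - <<'E'
from h import *
pick((.6064,.2813),-.331,.010,25)
place(*bay(BL,76),.014) if 0 else place(*bay(BL,.076),.014)
pick((.6555,.0635),-.135,.009,25)
place(*bay(BL,-.076),.0135)
R=np.diag([1,-1,-1.]); env.reach([.5,0.05,.38],R)
X,c,p=look(); cv2.imwrite("pics/chk1.png",p[:,:,::-1]); print(env.sense()["t"])
E
```

```text
at [0.607  0.2815 0.0109]
w 0.0301 F 25.0
lift w 0.0297 F 25.0
at [0.4801 0.1995 0.0139] [-0.2  0.1 -1. ]
t 22.35
at [0.6562 0.0635 0.0099]
w 0.0497 F 25.0
lift w 0.0497 F 25.0
at [0.4651 0.0482 0.0134] [-1.  -0.8 -0.9]
t 30.8583
32.3417
```

View pics/chk1.png

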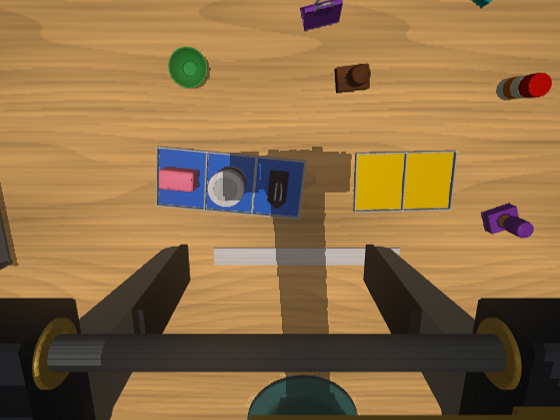

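The eraser (178,180), canister (226,187) and clip (279,188) stand in their blue bays, and the dish (190,68) hasn't moved. The yellow tray is next.

```bash
python3 - <<'E'
from h import *
pick((.6267,-.058),.114,.031,25)
place(*bay(YE,.038),.035)
pick((.6135,-.289),0,.021,20)
place(*bay(YE,-.038),.025)
R=np.diag([1,-1,-1.]); env.reach([.5,0,.38],R)
X,c,p=look(); cv2.imwrite("pics/chk2.png",p[:,:,::-1])
def loc(tr,xy):
    d=np.array(xy)/1000-tr[0];a=tr[1];return np.round([d@[np.cos(a),np.sin(a)]*1e3,d@[-np.sin(a),np.cos(a)]*1e3])
for n,tr,y,z0,z1 in [("can",BL,0,.02,.08),("eraser",BL,.076,.015,.08),("clip",BL,-.076,.015,.05),("stamp",YE,.038,.015,.03),("glue",YE,-.038,.02,.09)]:
    r=fit(X,c,bay(tr,y)[0],.036,z0,z1);print(n,r and (loc(tr,r["c"]),r["size"],r["long_ang"],r["ztop"]))
for n in("stamp","glue"): 
    r=fit(X,c,bay(YE,.038 if n=="stamp" else -.038)[0],.036,.06,.09);print(n,"top",r)
p2,_=viewer.read_camera("side"); cv2.imwrite("pics/chk3.png",p2[:,:,::-1]); print(env.sense()["t"])
E
```

```text
at [ 0.6273 -0.0582  0.0318]
w 0.0258 F 25.0
lift w 0.0256 F 25.0
at [ 0.474  -0.1118  0.035 ] [-0.6  0.3 -0.4]
t 40.9167
at [ 0.614  -0.2894  0.0219]
w 0.0305 F 20.0
lift w 0.0305 F 20.0
at [ 0.476  -0.1877  0.025 ] [ 0.2 -0.6 -0.1]
t 49.5167
can (array([ 3., -1.]), array([51.2, 50.2]), 1.556, 65.5)
eraser (array([ 2., 75.]), array([51.2, 30.4]), 1.472, 41.0)
clip (array([  2., -75.]), array([24.2, 50.1]), -0.108, 48.8)
stamp (array([ 2., 38.]), array([33.1, 46.4]), -1.55, 25.1)
glue (array([  2., -38.]), array([29., 31.]), -1.551, 75.0)
stamp top {'c': array([ 476.2, -110.9]), 'size': array([23.6, 24.3]), 'long_ang': -0.788, 'n': 281, 'med': array([ 477.7, -109.7,   72.8]), 'ztop': 75.0}
glue top {'c': array([ 477.6, -187.8]), 'size': array([29. , 30.6]), 'long_ang': -1.551, 'n': 432, 'med': array([ 477.9, -185.8,   73. ]), 'ztop': 75.1}
50.7333
```

View pics/chk2.png

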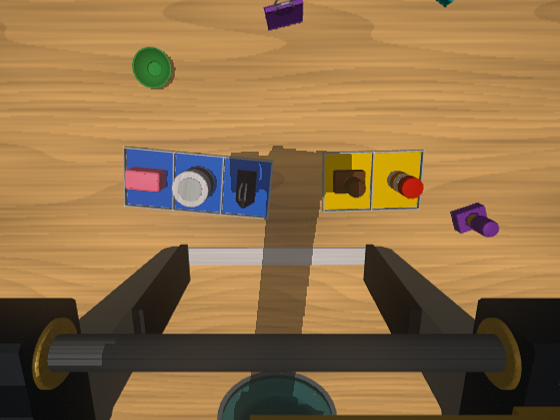

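View pics/chk3.png

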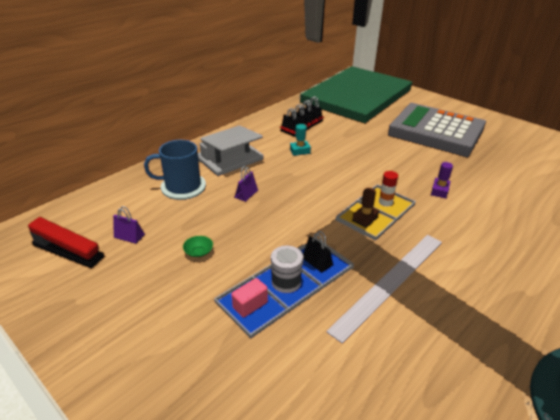

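All five things stand upright and centred in their bays, to within about 3 mm. The tops are about 3 mm higher than on the desk, so they sit on the tray floors. The dish (side view 198,247) and the look-alikes haven't moved.

```bash
python3 -c "
from station import *
print(workorder.finish_job())"
```

```text
the job is handed in; nothing more can be done
None
```

Both desk kits are made up as asked and handed in at about 51 s of the 112 s allowed, with all five things upright in their bays, nothing knocked over, and the pin dish and look-alikes left alone.

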